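# Clamp the suction nozzle onto the extraction inlet

### The arm

A 6-joint arm with a two-finger parallel gripper is mounted at the origin on the work surface. World frame = base frame: x ahead of the robot, y to its left, z up, the work surface at z = 0. Lengths are in m, angles in rad, forces in N, time in s.
With the tool pointing down it reaches from about 0.35 to 0.875 m from the base axis. Payload 4.2 kg.
Tool frame: the origin (TCP) lies between the finger pads; the fingertips stand 22 mm ahead of it and the grasp point (between the pads) lies 3 mm ahead of it (manip.tip_reach is the distance from the TCP to the fingertips, in m); z points along the fingers, y is the line along which they close (so a half turn about z gives the same grasp; the last joint's range is limited). The gripper opens to 87 mm and grips with 3 to 60 N. Pads are 19 mm wide; open, the fingers measure 117 mm over their backs; the gripper's body (75 mm by 190 mm) begins 51 mm behind the grasp point.
Start: joints at [-1.003, 0.385, 0.008, 0, -1.194, -0.259], TCP at [0.19, -0.595, 0.245] pointing down, gripper open.
Joint ranges: [-3.14, 3.14], [-1.21, 2.06], [-1.07, 1.41], [-3.16, 2.05], [-2.99, -0.16], [-3.1, 3.1]. Speed limits (rad/s): [2.79, 2.79, 3.14, 3.14, 3.14, 3.14].

### API

Orientations are given as a unit quaternion [x, y, z, w].
In Python, from bench import manip gives the robot as it stands. Calls block until the motion is done:
- manip.goto(position, orientation): joint-space move of the TCP to a pose.
- manip.movel(position, frame=None, rate=0.15): straight line of the TCP; frame=None keeps the orientation; rate is the mean speed in m/s.
- manip.set_joints(angles): joint-space move.
- manip.move_gripper(opening, newtons=None): opening from 0.0 (shut) to 1.0 (fully open); newtons is the grip in N (None keeps the last); returns when the fingers have stopped.
- manip.dwell(seconds).
- manip.ik(position, orientation): joint angles nearest the present ones, or None.
- manip.get_obs(): the state.
- manip.read_camera(name): name is "scene" or "side" or "wrist"; returns a dict with "color" (384x512x3 uint8, red, green, blue), "range_z" (384x512 float32, m along the optical axis (not along the pixel's ray), 0 where there is no reading), "K" (3x3 intrinsics, pixels), "dist" ([k1, k2, p1, p2, k3] as OpenCV has them; the pictures are not rectified), "world_to_cam" (4x4, takes a point from world to camera coordinates); the wrist camera has in their place "T_tool_cam" (4x4, takes a point from camera to tool coordinates, whose origin is the TCP and whose axes are the flange's). Camera axes: x right, y up, looking along -z (the intrinsics and any distortion apply to the point x, -y, -z); pixel columns grow to the right and rows downward; lengths in m; the calibration is good to about 2 mm. A picture is of the moment at which its call begins: read the wrist's pose just before it.
A pose or a line that the arm cannot do raises manip.PlanningError and nothing moves.
- manip.job_done(): hands the job in; it is judged then, once.
The state is a dict: "time_s": time; "qpos": joint angles; "qd": joint speeds; "joint_efforts": joint torques, N m; "tcp_pos": TCP position; "ee_rot": TCP orientation; "contact_force": force on the tool from outside, world axes, zero at the start; "moment": the same for the moment, N m; "grip_width": opening from 0.0 (shut) to 1.0 (fully open); "gripper_force": force on a finger pad.
Only numpy, scipy, OpenCV 4.12 (cv2) and the standard library are available. Lean on these libraries where they do the work, as an engineer would, in place of code of your own. Each camera call takes 0.05 s, during which the arm holds its last target. There are 200 camera calls.

### The job

The white suction nozzle is standing loose on the flanged inlet of the fume extraction box. Swing the open half of the hinged clamp ring round the two flanges until it meets its rubber buffer, then turn the hooked latch lever all the way to its stop so that it draws the ring fully shut and holds it. Feel your way: never press on the ring or the lever with more than about 25 N, do not knock the nozzle, and leave the other things on the table alone.

Things in the scene. Friction and masses are not known exactly. Their poses are not given: they have to be found in the camera images.
- port: fixed grey inlet box 190 x 170 x 50 mm on a 215 x 195 x 8 mm foot. Origin on the table under the axis of the round stub, z up. The fixed half of the aluminium clamp ring (inner radius 43.5, outer 52 mm, 62 to 91 mm above the table) is on its -y side; the other half closes from +y. Ring hinge at x = -62, y = 0; lever pivot at x = 74, y = -22 mm
- port_flange (a point): centre of the upper face of the inlet's flange (radius 42 mm), 75 mm above the table on the stub's axis
- nozzle: loose white suction nozzle, about 0.25 kg, 66 mm high: flange radius 42, 8 mm thick; tube radius 27 mm flaring to 37. Origin at the centre of its underside, resting on the inlet's flange up to 5 mm off centre towards the open side; the closing ring slides it home (then up to 2 mm of play)
- ring (a joint): angle of the swinging half, rad: 0 = shut (hard stop), grows anticlockwise from above to 1.7. Stays where left (friction 0.15 N m). Below about 0.035 the rubber buffer between the lugs pushes it open, 8 rising to 25 N at the lug; let go, it springs back to about 0.03, which is enough: the lever's hook catches it below about 0.05 and draws it shut
- ring_hinge (a point): on the vertical axis of the swinging half's hinge, 125 mm above the table
- ring_post (a point): on the upright steel post by which the swinging half is moved, 130 mm above the table. The post is 14 mm thick and free from 91 to 147 mm above the table; it stands 130 mm from the hinge axis
- lever (a joint): angle of the hooked lever, rad: 0 = open, grows anticlockwise from above to 1.6 = latched (hard stop). Friction 0.12 N m. Must stand below 0.3 while the ring is swung in. From about 1.0 its hook bears on the ring's pin and draws the ring shut: the push at the post climbs from 2 N to about 15 N near 1.5, eases at 1.55 and rises hard at the stop; then it stays
- lever_pivot (a point): on the vertical axis of the lever's pivot, 125 mm above the table
- lever_post (a point): on the upright black handle post at the lever's end, 130 mm above the table. The post is 14 mm thick and free from 93 to 147 mm above the table; it stands 66 mm from the pivot axis
- cup1: loose white flared plastic part, 58 mm high, 56 mm across the mouth, standing beside the inlet box; leave alone. Origin under its centre
- cup2: another such part beside the inlet box; leave alone
- cup3: a third such part; leave alone
- tape: roll of tape lying flat, 90 mm across, 24 mm high; leave alone
- screwdriver: screwdriver lying on the table; leave alone
- wrench: wrench lying on the table; leave alone
- mouse: computer mouse on its mat, 100 x 58 mm; leave alone
- cleaner: white bottle, 56 mm across, 150 mm high; leave alone

How it is judged:
On the way, in this order (a step that is already met when the one before it is completed fails the run):
1. the swinging half is brought round the flanges with the lever still open (ring below 0.05, lever below 0.5 rad) (value of joint ring below 0.05 rad and value of joint lever below 0.5 rad), for 0.2 s.
2. the lever is turned to its stop and draws the ring shut (lever over 1.56, ring below 0.016 rad) (value of joint lever above 1.56 rad and value of joint ring below 0.016 rad), for 0.2 s.
At the end, for the whole second after the job is handed in: the ring is drawn fully shut (angle below 0.016 rad), the lever rests within 0.04 rad of its stop (above 1.56), the nozzle stands upright (within 0.04 rad) on the inlet flange, centred within 3 mm, and all is at rest and let go (all of step 2 and horizontal distance between nozzle and port_flange below 0.003 m and distance between nozzle and port_flange below 0.004 m and angle between nozzle's own z axis and vertical below 0.04 rad and velocity of joint lever below 0.02 rad/s and linear speed of nozzle below 0.01 m/s); the robot touches nothing.
It fails at once if the ring is pressed with more than 25 N (contact force between the arm and ring above 25 N).
It fails at once if the lever is pressed with more than 25 N (contact force between the arm and lever above 25 N).
It fails at once if the nozzle is knocked or tipped (contact force between the arm and nozzle above 10 N or angle between nozzle's own z axis and vertical above 0.15 rad).
It fails at once if another thing on the table is moved by more than 30 mm (distance of any of cup1, cup2, cup3, tape, screwdriver, wrench, mouse, cleaner from where it was at the start of the episode above 0.03 m).
It also fails if it takes over 70 s, if anything falls off the work surface, if the arm or the gripper's body presses on something with over 40 N, if the wrist force passes 120 N, or if a joint passes its speed limit or range.

## Working session

There is one attempt and no reset: what is moved stays moved. The work goes in short steps, each a Python script; the robot and the scene stay as the last script left them, time stands still between calls to the robot, and variables do not carry over. Pictures are saved under pics/ and viewed, at most 10 in all, crops included, and the job is handed in when it is done.

```bash
ls; mkdir -p pics; python3 - <<'E'
from bench import manip
import cv2,numpy as np,pickle
o=manip.get_obs();print(o)
d={}
for n in("scene","side","wrist"):
    c=manip.read_camera(n);d[n]=c
    cv2.imwrite(f"pics/{n}0.png",c["color"][...,::-1])
    print(n,c["K"].tolist(),c["dist"],c.get("world_to_cam",c.get("T_tool_cam")))
pickle.dump((o,d),open("d0.pkl","wb"))
E
```

```text
pics
{'time_s': 0.0, 'qpos': array([-1.00341759e+00,  3.85591439e-01,  6.57569124e-03, -4.80723852e-04,
       -1.19399178e+00, -2.58602137e-01]), 'qd': array([ 0.00107932,  0.00049272, -0.00043542, -0.00013277, -0.00082823,
        0.00123649]), 'joint_efforts': array([-4.24409509e-04, -3.90664923e+01,  1.87407482e+01,  4.22013894e+00,
        1.10095425e-02, -2.30133583e-04]), 'tcp_pos': array([ 0.1897723 , -0.5948945 ,  0.24342159]), 'ee_rot': array([-1.53687970e-01,  9.88118786e-01,  1.10230773e-03, -2.39113431e-04]), 'contact_force': array([-0.40381327,  1.55517949, -0.39458316]), 'moment': array([-0.00210132, -0.02494512, -0.03374313]), 'gripper_force': 0.0, 'grip_width': 1.0009452907242773}
scene [[386.85074538993985, 0.0, 259.6884778203805], [0.0, 386.85074538993985, 189.81504512542193], [0.0, 0.0, 1.0]] [-0.05208821  0.          0.          0.          0.        ] [[ 0.65194959  0.75805062 -0.01791617 -0.29800508]
 [-0.43260129  0.39124956  0.81226837  0.15721168]
 [ 0.62275023 -0.52180747  0.58300867 -1.59756921]
 [ 0.          0.          0.          1.        ]]
side [[424.4609589551974, 0.0, 265.98913242276376], [0.0, 424.4609589551974, 188.9335376602495], [0.0, 0.0, 1.0]] [0.04683738 0.         0.         0.         0.        ] [[-0.8238875  -0.56673364 -0.00472967  0.39297279]
 [ 0.43910607 -0.64358095  0.62688869 -0.32156923]
 [-0.35832283  0.51440893  0.77909448 -1.1019408 ]
 [ 0.          0.          0.          1.        ]]
wrist [[265.5072598704625, 0.0, 260.39306569947945], [0.0, 265.5072598704625, 193.07401072732375], [0.0, 0.0, 1.0]] [-0.03992205  0.          0.          0.          0.        ] [[-3.29995424e-04  9.55093294e-01  2.96305063e-01  8.18198105e-02]
 [ 9.99999851e-01  4.43999177e-04 -3.17460866e-04  5.02344118e-04]
 [-4.34763949e-04  2.96304914e-01 -9.55093298e-01 -1.39793440e-01]
 [ 0.00000000e+00  0.00000000e+00  0.00000000e+00  1.00000000e+00]]
```

View pics/scene0.png

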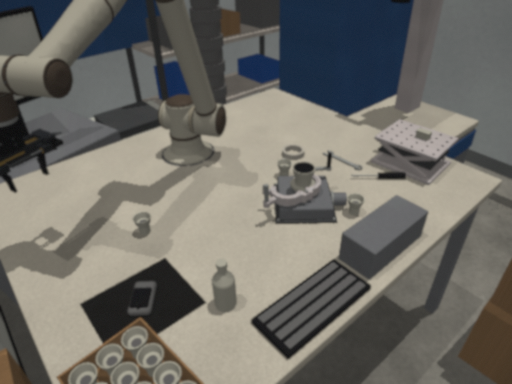

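View pics/side0.png

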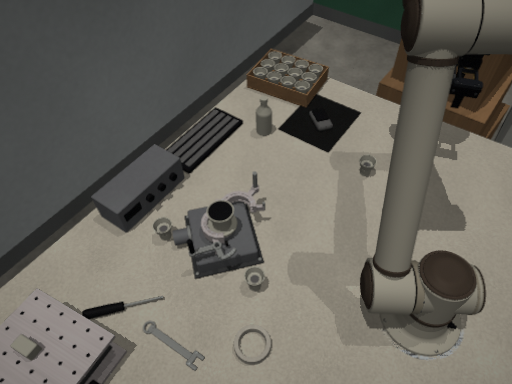

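The scene and side views show the port with nozzle at about (303,190) and (220,225), ring half open. Next I'll enlarge both and compute the approximate position.

```bash
cat > h.py <<'E'
import cv2,numpy as np
from bench import manip
from scipy.spatial.transform import Rotation as R
def w2c(c,o=None):
    if "world_to_cam" in c: return np.array(c["world_to_cam"])
    T=np.eye(4);T[:3,:3]=R.from_quat(o["ee_rot"]).as_matrix();T[:3,3]=o["tcp_pos"]
    return np.linalg.inv(T@np.array(c["T_tool_cam"]))
def rays(c,uv,o=None):
    """camera centre and world ray directions (depth-normalised) of pixels"""
    n=cv2.undistortPoints(np.float64(uv).reshape(-1,1,2),c["K"],c["dist"])[:,0]
    M=np.linalg.inv(w2c(c,o)); d=np.c_[n[:,0],-n[:,1],-np.ones(len(n))]@M[:3,:3].T
    return M[:3,3],d
def onplane(c,uv,z,o=None):
    C,d=rays(c,uv,o); return C+d*((z-C[2])/d[:,2])[:,None]
def cloud(c,o=None):
    v,u=np.mgrid[:384,:512]; C,d=rays(c,np.c_[u.ravel(),v.ravel()],o)
    return (C+d*c["range_z"].reshape(-1,1)).reshape(384,512,3)
def proj(c,P,o=None):
    T=w2c(c,o);p=np.atleast_2d(P)@T[:3,:3].T+T[:3,3]; p=p*[1,-1,-1]
    return cv2.projectPoints(p,np.zeros(3),np.zeros(3),c["K"],c["dist"])[0][:,0]
def tri(obs):
    """obs: list of (C,d) single rays -> least squares point"""
    A=np.zeros((3,3));b=np.zeros(3)
    for C,d in obs:
        d=d/np.linalg.norm(d);Q=np.eye(3)-np.outer(d,d);A+=Q;b+=Q@C
    return np.linalg.solve(A,b)
E
python3 - <<'E'
from h import *
import pickle
o,d=pickle.load(open("d0.pkl","rb"))
a=d["scene"]["color"][140:232,250:370];b=d["side"]["color"][165:285,150:280]
f=lambda x:cv2.resize(x,(390,390*x.shape[0]//x.shape[1]),interpolation=cv2.INTER_CUBIC)
a,b=f(a),f(b);im=np.zeros((390,790,3),np.uint8);im[:a.shape[0],:390]=a;im[:b.shape[0],400:]=b
cv2.imwrite("pics/crop1.png",cv2.convertScaleAbs(im[...,::-1],alpha=1.5))
print(onplane(d["side"],[(220,211)],.14),onplane(d["scene"],[(304,167)],.14))
for n in("scene","side"):
    P=cloud(d[n]);print(n,[P[v,u].round(3) for u,v in([(304,175)] if n=="scene" else [(220,225),(254,180)])])
E
```

```text
[[0.55285483 0.10566851 0.14      ]] [[0.55417133 0.10519551 0.14      ]]
scene [array([0.582, 0.076, 0.136])]
side [array([0.539, 0.127, 0.111]), array([ 0.549, -0.045,  0.123])]
```

View pics/crop1.png

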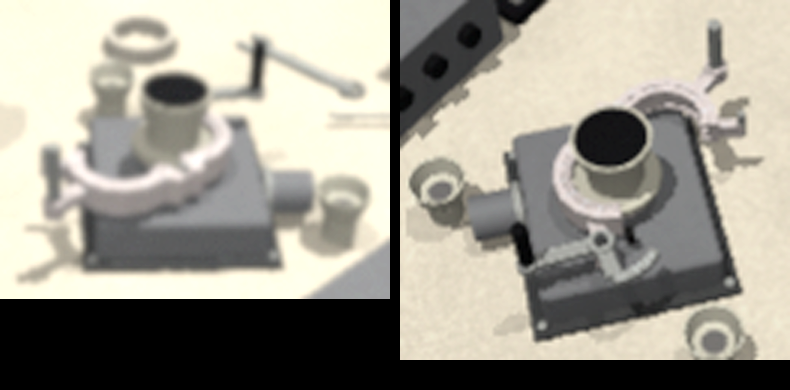

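The crop shows the nozzle at centre, the swinging half open to its right (side view) with the steel post at side px ≈ (254,175), the hinge at ≈ (228,202), and the black lever post at ≈ (191,246). Next I'll take wrist views from above.

```bash
cat >> h.py <<'E'
def Q(yaw): return np.array([np.cos(yaw/2),np.sin(yaw/2),0,0])
E
python3 - <<'E'
from h import *
import pickle
o=manip.get_obs();manip.movel([.19,-.595,.36]);
L=[]
for i,(p,y) in enumerate([((.52,.06,.37),3.3),((.60,.10,.37),3.3)]):
    manip.goto(list(p),Q(y));manip.dwell(.3)
    o=manip.get_obs();c=manip.read_camera("wrist");L.append((o,c))
    cv2.imwrite(f"pics/w{i+1}.png",c["color"][...,::-1])
    P=cloud(c,o);z=P[...,2]
    m=((z>.105)&(z<.16)&(abs(P[...,0]-.55)<.25)&(abs(P[...,1]-.08)<.25)).astype(np.uint8)
    n,lab,st,ce=cv2.connectedComponentsWithStats(m)
    for k in range(1,n):
        if st[k,4]>15: q=P[lab==k];print(i,st[k,4],ce[k].round(1),np.median(q,0).round(4),q[:,2].max().round(3),q.min(0).round(3),q.max(0).round(3))
    print(o["tcp_pos"],o["contact_force"],o["time_s"],o["qpos"])
pickle.dump(L,open("w.pkl","wb"))
E
```

```text
0 162 [180.6 179.5] [ 0.5508 -0.052   0.1421] 0.149 [ 0.547 -0.062  0.105] [ 0.56  -0.047  0.149]
0 1887 [285.1 198.4] [0.5542 0.1024 0.1413] 0.144 [0.519 0.066 0.125] [0.593 0.139 0.144]
0 171 [360.4 209.1] [0.555  0.2189 0.139 ] 0.148 [0.55  0.215 0.105] [0.563 0.229 0.148]
[0.52006533 0.05971865 0.36998994] [ 0.36099904  0.18629509 -0.18652234] 3.9583 [ 4.24550545e-01  1.45232233e-01 -9.73305415e-03  1.31772845e-05
 -1.41584741e+00 -1.83745834e+00]
1 2277 [267.1 139.4] [0.5543 0.1024 0.1412] 0.144 [0.518 0.066 0.136] [0.593 0.139 0.144]
1 189 [156.8 120. ] [ 0.5519 -0.0502  0.1416] 0.148 [ 0.546 -0.061  0.105] [ 0.559 -0.047  0.148]
1 156 [348.2 154.4] [0.5569 0.2186 0.1435] 0.148 [0.551 0.215 0.106] [0.565 0.228 0.148]
[0.59939578 0.09957486 0.37101149] [ 0.34089524  0.23119487 -0.45661883] 4.7583 [ 4.30784288e-01  2.99008099e-01  1.92183151e-01  7.17064091e-05
 -1.46251555e+00 -1.84335241e+00]
```

View pics/w1.png

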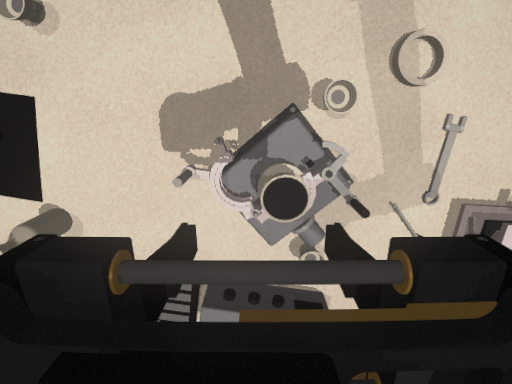

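The wrist view shows the ring post at px (181,179), lever post at (360,209), nozzle mouth at (286,198), lever pivot hub at ≈ (331,173), and the box turned about 45°. Image right is +y and image up is −x. Next I'll look closer to pin down the hinge and pivot.

```bash
python3 - <<'E'
from h import *
import pickle
L=pickle.load(open("w.pkl","rb"))
ims=[]
for (o,c),(u,v) in zip(L,[(272,170),(256,125)]):
    x=c["color"][v-70:v+80,u-115:u+115]; ims.append(cv2.resize(x,None,fx=3.4,fy=2*3.4/2,interpolation=cv2.INTER_CUBIC))
cv2.imwrite("pics/cw1.png",cv2.convertScaleAbs(ims[0][...,::-1],alpha=1.6))
A=[]
for o,c in L:
    P=cloud(c,o)
    for n,z0,z1 in(("posts",.142,.15),):
        m=(P[...,2]>z0)&(P[...,2]<z1)
        for k,q in(("ring",(.552,-.053)),("lev",(.557,.222))):
            s=P[m&(np.hypot(P[...,0]-q[0],P[...,1]-q[1])<.015)];print(k,len(s),s.mean(0),((s.min(0)+s.max(0))/2))
    m=(P[...,2]>.086)&(P[...,2]<.095)&(np.hypot(P[...,0]-.555,P[...,1]-.1025)<.2);A.append(P[m])
    q=P[(abs(P[...,2]-.05)<.003)&(np.hypot(P[...,0]-.555,P[...,1]-.1025)<.15)][:,:2]
    print("box",cv2.minAreaRect((q*1000).astype(np.float32)))
A=np.vstack(A)
# fixed half: radial profile about the nozzle centre, world angle bins
d=A[:,:2]-[.555,.1025];r=np.hypot(*d.T)*1e3;a=np.degrees(np.arctan2(d[:,1],d[:,0]))%360
for k in range(0,360,15):
    s=r[(a>=k)&(a<k+15)];print(k,len(s),np.percentile(s,[2,50,98]).round(0) if len(s)>3 else "")
E
```

```text
ring 81 [ 0.55327555 -0.05400139  0.14617902] [ 0.55372091 -0.05477286  0.14557022]
lev 76 [0.55628786 0.22173294 0.14604286] [0.55659205 0.22227545 0.14546552]
box ((576.8145751953125, 126.73255920410156), (222.1516571044922, 187.88717651367188), 49.156002044677734)
ring 94 [ 0.55273024 -0.0534881   0.14610707] [ 0.55296794 -0.05396839  0.1449441 ]
lev 82 [0.55776574 0.22140252 0.14639116] [0.55816671 0.22192118 0.14518925]
box ((575.7941284179688, 125.99211120605469), (220.7615203857422, 188.7097625732422), 49.32487106323242)
0 50 [48. 53. 57.]
15 51 [48. 53. 58.]
30 54 [48. 53. 57.]
45 63 [48. 53. 58.]
60 81 [46. 53. 57.]
75 161 [ 45.  54. 123.]
90 513 [ 44.  99. 124.]
105 442 [41. 77. 95.]
120 697 [ 40.  94. 116.]
135 246 [ 94. 105. 114.]
150 7 [ 97.  99. 100.]
165 3 
180 4 [26. 26. 26.]
195 5 [26. 26. 26.]
210 5 [26. 26. 27.]
225 5 [26. 26. 26.]
240 309 [ 95. 106. 131.]
255 473 [103. 114. 159.]
270 431 [ 99. 111. 151.]
285 444 [ 68.  95. 111.]
300 371 [58. 72. 92.]
315 232 [47. 66. 80.]
330 187 [47. 58. 69.]
345 47 [47. 52. 56.]
```

View pics/cw1.png

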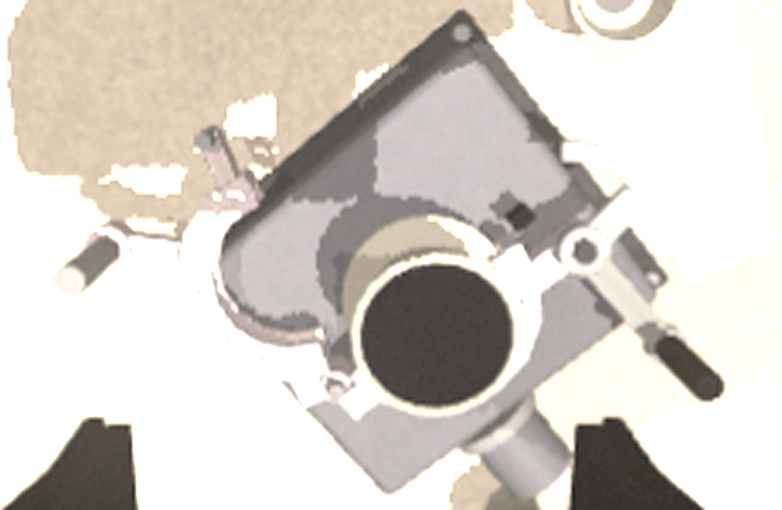

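The crop gives the hinge bolt at ≈ px (256.4,212.6), the pivot hub at ≈ (329,173.5), and the rubber-lug and hook area at upper right. Next I'll fit the fixed ring's circle and cross-check.

```bash
python3 - <<'E'
from h import *
import pickle
from scipy.optimize import least_squares
L=pickle.load(open("w.pkl","rb"))
A=[]
for o,c in L:
    P=cloud(c,o); d=P[...,:2]-[.555,.1025];r=np.hypot(d[...,0],d[...,1]);a=np.degrees(np.arctan2(d[...,1],d[...,0]))
    m=(abs(P[...,2]-.0905)<.0035)&(r>.044)&(r<.06)&(a>-15)&(a<75);q=P[m];A.append(q)
    s=least_squares(lambda p:np.hypot(*(q[:,:2]-p).T)-.04775,[.555,.1025]).x;print("centre",s,len(q),q[:,2].mean())
o,c=L[0];P=cloud(c,o)
uv=[(256.4,212.6),(329,173.5)]
for u,v in uv: print(P[int(v)-2:int(v)+3,int(u)-2:int(u)+3,2].round(3))
h=onplane(c,uv[:1],.095,o)[0];p=onplane(c,uv[1:],.095,o)[0]
rp=np.array([.5533,-.0540]);lp=np.array([.5573,.2217])
print(h,p,"hinge-pivot",np.linalg.norm(h-p),"exp .1378; ring post r",np.linalg.norm(rp-h[:2]),"lever r",np.linalg.norm(lp-p[:2]))
# least squares port pose (x,y,yaw)
def T(s,X): cs,sn=np.cos(s[2]),np.sin(s[2]);return s[:2]+np.array([cs*X[0]-sn*X[1],sn*X[0]+cs*X[1]])
H=(-.062,0);V=(.074,-.022);ctr=s
f=lambda s:np.r_[(s[:2]-ctr),T(s,H)-h[:2],T(s,V)-p[:2],np.linalg.norm(T(s,H)-rp)-.13,np.linalg.norm(T(s,V)-lp)-.066]
S=least_squares(f,[.558,.106,2.356]);print(S.x,np.degrees(S.x[2]),(S.fun*1e3).round(1))
H,V=T(S.x,H),T(S.x,V);print("H",H,"V",V)
pw=lambda d:np.degrees(np.arctan2(d[1],d[0]))-np.degrees(S.x[2])
print("ring post angle in port",pw(rp-H)%360,"lever",pw(lp-V))
np.save("pose.npy",np.r_[S.x,H,V,rp,lp])
E
```

```text
centre [0.56473289 0.10729009] 28 0.09109224660398531
centre [0.55940153 0.10525622] 318 0.09071960991665073
[[0.089 0.088 0.088 0.086 0.088]
 [0.088 0.087 0.087 0.089 0.088]
 [0.09  0.091 0.091 0.09  0.088]
 [0.093 0.094 0.095 0.093 0.089]
 [0.096 0.096 0.096 0.095 0.092]]
[[0.094 0.094 0.095 0.094 0.094]
 [0.095 0.096 0.096 0.098 0.096]
 [0.099 0.097 0.097 0.097 0.096]
 [0.098 0.097 0.097 0.099 0.098]
 [0.097 0.095 0.098 0.096 0.095]]
[0.60098704 0.06645974 0.095     ] [0.51642707 0.17120983 0.095     ] hinge-pivot 0.13462158225339044 exp .1378; ring post r 0.12955540192418874 lever r 0.06496040691105774
[0.55701914 0.10610917 2.42284475] 138.81877843399306 [-2.4  0.9  2.7 -1.2 -0.6  0.2 -0.5 -0.8]
H [0.60368225 0.06528571] V [0.51581021 0.17139182]
ring post angle in port 108.28367077334218 lever -88.33160784990383
```

Fit residuals are within about 2.7 mm, and the box's rectangle angle (139.1°) agrees with the fitted yaw of 138.8°. So I'll act: push the ring post from behind with closed fingers along the 130 mm arc, with force checks.

```bash
cat >> h.py <<'E'
PO=np.load("pose.npy"); YAW=PO[2];HG=PO[3:5];PV=PO[5:7]
ZT=.127
class Arc:
    """push an upright post round centre c, radius r; s=-1 clockwise, +1 anticlockwise; angles in port frame, deg"""
    def __init__(k,c,r,s,yawref,gap=.0165): k.c,k.r,k.s,k.y,k.gap=c,r,s,yawref,gap
    def pose(k,phi,back=0,z=ZT):
        a=np.radians(phi)+YAW; t=k.s*np.array([-np.sin(a),np.cos(a)])
        p=k.c+k.r*np.array([np.cos(a),np.sin(a)])-(k.gap+back)*t
        y=np.arctan2(-t[1],-t[0]); y+=2*np.pi*np.round((k.y-y)/(2*np.pi))
        return np.r_[p,z],Q(y),t
    def to(k,phi,rate,F0,settle=.05):
        p,q,t=k.pose(phi); manip.movel(p,q,rate=rate); manip.dwell(settle)
        f=np.mean([manip.get_obs()["contact_force"]],0)-F0
        return -f[:2]@t, f
RING=Arc(HG,.130,-1,5.0); LEV=Arc(PV,.066,1,6.4)
E
python3 - <<'E'
from h import *
manip.move_gripper(0.0,20)
p,q,t=RING.pose(108.3,.025,.25); manip.goto(p,q); manip.movel([p[0],p[1],ZT],rate=.12); manip.dwell(.2)
o=manip.get_obs();F0=o["contact_force"];np.save("F0.npy",F0);print(o["time_s"],o["grip_width"],F0)
phi=108.3+3
while phi>60:
    f,F=RING.to(phi,.06,F0);print(round(phi,1),round(f,1),F.round(1))
    if f>6: break
    phi-=4
o=manip.get_obs();c=manip.read_camera("side");cv2.imwrite("pics/s2.png",cv2.convertScaleAbs(cv2.resize(c["color"][150:300,140:300,::-1],None,fx=4,fy=4),alpha=1.3));print(o["time_s"],o["tcp_pos"])
E
```

```text
10.1333 0.007040745630816409 [ 0.29554911  0.50786274 -0.01069173]
111.3 -0.3 [-0.4 -0.2  0.8]
107.3 -0.0 [-0.6 -1.3 -0.9]
103.3 0.6 [ 0.6 -0.2  0.5]
99.3 0.1 [-0.6 -1.1 -0.1]
95.3 -0.2 [-0.1  0.2  0.7]
91.3 0.7 [ 0.5 -0.5 -0.6]
87.3 -0.1 [-0.1  0.  -0.1]
83.3 -0.2 [-1.2 -0.9 -0.2]
79.3 0.8 [ 0.3 -0.8 -0.4]
75.3 -0.2 [-0.7 -0.2 -0.2]
71.3 -0.6 [-1.1  0.1  0.3]
67.3 0.5 [-0.7 -0.9  0.3]
63.3 0.3 [-0.5 -0.6 -0. ]
14.8333 [0.48953543 0.00090038 0.12698677]
```

View pics/s2.png

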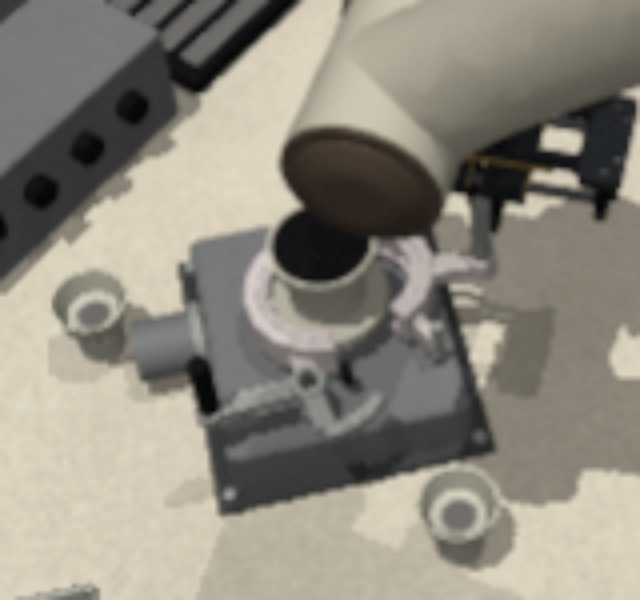

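The ring half follows (post now at crop ≈ (480,220), lug approaching the lever hook) with negligible force. I'll continue to the buffer in finer steps.

```bash
python3 - <<'E'
from h import *
F0=np.load("F0.npy")
phi=61.3;log=[];hit=False
while phi>5:
    f,F=RING.to(phi,.05 if phi>45 else .03,F0,.03);
    log.append((round(phi,2),round(f,1)))
    if f>4: hit=True
    if f>11.5: break
    phi-= .2 if hit else (2 if phi>45 else .6)
    if hit and log[-1][0]<0: break
manip.dwell(.4);o=manip.get_obs();t=RING.pose(phi)[2];print(log);print("held",-(o["contact_force"]-F0)[:2]@t,o["time_s"],phi,o["tcp_pos"])
np.save("phi.npy",phi)
E
```

```text
[(61.3, np.float64(0.5)), (59.3, np.float64(0.6)), (57.3, np.float64(0.8)), (55.3, np.float64(-0.2)), (53.3, np.float64(0.0)), (51.3, np.float64(0.5)), (49.3, np.float64(-0.2)), (47.3, np.float64(0.9)), (45.3, np.float64(0.3)), (43.3, np.float64(1.1)), (42.7, np.float64(1.5)), (42.1, np.float64(1.8)), (41.5, np.float64(1.1)), (40.9, np.float64(1.2)), (40.3, np.float64(2.0)), (39.7, np.float64(1.0)), (39.1, np.float64(2.2)), (38.5, np.float64(1.6)), (37.9, np.float64(5.6)), (37.7, np.float64(7.4)), (37.5, np.float64(8.3)), (37.3, np.float64(9.6)), (37.1, np.float64(11.0)), (36.9, np.float64(11.0)), (36.7, np.float64(12.1))]
held 11.527134304735648 22.4167 36.69999999999997 [0.47256205 0.05681847 0.12701147]
```

The force steps up and then climbs about 4.7 N/deg, which fits the rubber buffer. I'll back off and check with the side camera on the way to the lever.

```bash
python3 - <<'E'
from h import *
phi=float(np.load("phi.npy"))
p,q,t=RING.pose(phi,.02);manip.movel(p,rate=.08)
p[2]=.27;manip.movel(p,rate=.2)
p,q,t=LEV.pose(-88.3,.025,.27);print(manip.ik(p,q));manip.goto([p[0],p[1],.35],q);manip.dwell(.2)
o=manip.get_obs();c=manip.read_camera("wrist");P=cloud(c,o);print(o["time_s"])
for k,r0 in(("ring",HG+.13*np.array([np.cos(YAW+np.radians(phi)),np.sin(YAW+np.radians(phi))])),("lev",PO[9:11])):
    s=P[(P[...,2]>.142)&(P[...,2]<.15)&(np.hypot(P[...,0]-r0[0],P[...,1]-r0[1])<.025)]
    if len(s):
        m=s.mean(0);cc=HG if k=="ring" else PV;d=m[:2]-cc;print(k,len(s),m,"r",np.hypot(*d),"phi",(np.degrees(np.arctan2(d[1],d[0])-YAW)+180)%360-180)
c2=manip.read_camera("side")
a=cv2.resize(c["color"],(400,300));b=cv2.resize(c2["color"][160:280,150:310],(400,300),interpolation=cv2.INTER_CUBIC)
cv2.imwrite("pics/chk.png",cv2.convertScaleAbs(np.hstack([a,b])[...,::-1],alpha=1.3))
E
```

```text
[ 0.58078892  0.36325165  0.03952277  0.         -1.24706745  0.3009301 ]
24.7417
ring 96 [0.47575828 0.07326191 0.14583208] r 0.12817239039667866 phi 37.613386306023614
lev 82 [0.55769035 0.22264441 0.14635949] r 0.06618742227941307 phi -88.07213720386336
```

View pics/chk.png

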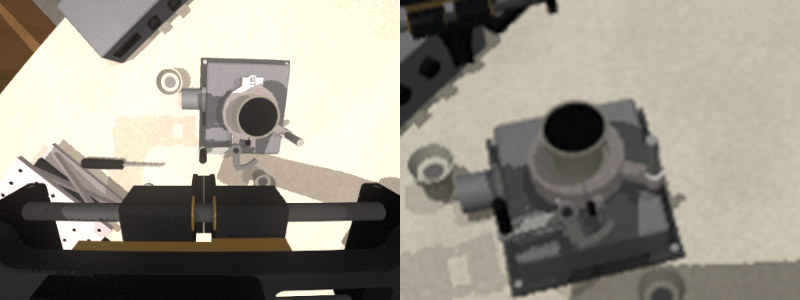

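The side view shows the ring round the nozzle flange. Its post is at 37.6° and the lever is still at −88°. I'll now push the lever.

```bash
python3 - <<'E'
from h import *
p,q,t=LEV.pose(-88.3,.022,ZT);manip.movel(p,q,rate=.2);manip.dwell(.2)
F0=manip.get_obs()["contact_force"];np.save("F0l.npy",F0);print(F0)
phi=-86;log=[];pk=0;mn=99;why=""
while phi<12:
    f,F=LEV.to(phi,.05 if phi<-35 else .025,F0,.03 if phi<-12 else .05)
    log.append((round(phi,1),round(float(f),1)))
    pk=max(pk,f)
    if pk>9 and f<pk-4: mn=min(mn,f)
    if f>20: why="limit";break
    if mn<99 and f>mn+7: why="stop";break
    if f>5 and phi<-40: why="early";break
    phi+= 4 if phi<-36 else 1.5 if phi<-14 else .4
o=manip.get_obs();print(why,log,o["time_s"],phi,F);np.save("phil.npy",phi)
E
```

```text
[0.00281685 0.12533364 0.05404752]
stop [(-86, 0.4), (-82, -0.2), (-78, -0.0), (-74, 0.2), (-70, -0.5), (-66, 0.2), (-62, -0.7), (-58, -0.3), (-54, 0.5), (-50, 0.7), (-46, -0.1), (-42, 0.9), (-38, 3.1), (-34, 6.0), (-32.5, 7.4), (-31.0, 7.0), (-29.5, 7.6), (-28.0, 8.2), (-26.5, 8.4), (-25.0, 9.2), (-23.5, 9.7), (-22.0, 9.8), (-20.5, 9.1), (-19.0, 9.1), (-17.5, 9.8), (-16.0, 11.2), (-14.5, 12.1), (-13.0, 12.1), (-12.6, 10.7), (-12.2, 12.5), (-11.8, 12.3), (-11.4, 12.6), (-11.0, 12.5), (-10.6, 13.3), (-10.2, 13.0), (-9.8, 13.0), (-9.4, 13.1), (-9.0, 14.1), (-8.6, 13.6), (-8.2, 14.0), (-7.8, 13.2), (-7.4, 14.6), (-7.0, 14.5), (-6.6, 14.4), (-6.2, 15.1), (-5.8, 13.6), (-5.4, 15.1), (-5.0, 14.2), (-4.6, 12.3), (-4.2, 11.5), (-3.8, 10.8), (-3.4, 10.4), (-3.0, 10.4), (-2.6, 10.6), (-2.2, 12.1), (-1.8, 12.5), (-1.4, 13.4), (-1.0, 14.6), (-0.6, 15.2), (-0.2, 15.4), (0.2, 15.6), (0.6, 17.0), (1.0, 18.6)] 45.1917 1.0000000000000073 [ 18.35039619   8.82415338 -13.72332773]
```

The easing and then the rise at the stop were both felt. I'll back off and measure where the lever stands.

```bash
cat > chk.py <<'E'
from h import *
def chk(name=None):
    o=manip.get_obs();c=manip.read_camera("wrist");P=cloud(c,o);print(o["time_s"],o["contact_force"].round(1))
    for k,cc,r,a in(("ring",HG,.13,37),("lev",PV,.066,0)):
        a=np.radians(a)+YAW;r0=cc+r*np.array([np.cos(a),np.sin(a)])
        s=P[(P[...,2]>.142)&(P[...,2]<.15)&(np.hypot(P[...,0]-r0[0],P[...,1]-r0[1])<.025)]
        if len(s): d=s.mean(0)[:2]-cc;print(k,len(s),s.mean(0),"r",np.hypot(*d),"phi",(np.degrees(np.arctan2(d[1],d[0])-YAW)+180)%360-180)
    m=(P[...,2]>.136)&(P[...,2]<.147)&(np.hypot(P[...,0]-PO[0],P[...,1]-PO[1])<.05);q=P[m];print("nozzle rim",((q.min(0)+q.max(0))/2).round(4),"port",PO[:2])
    if name: cv2.imwrite(f"pics/{name}.png",cv2.convertScaleAbs(c["color"][...,::-1],alpha=1.3))
E
python3 - <<'E'
from chk import *
phi=float(np.load("phil.npy"))
p,q,t=LEV.pose(phi,.004);manip.movel(p,rate=.02);o=manip.get_obs();print("4mm back",o["contact_force"].round(1))
p,q,t=LEV.pose(phi,.025);manip.movel(p,rate=.08)
p[2]=.35;manip.movel(p,rate=.2)
manip.goto([.52,.08,.37],Q(3.3));manip.dwell(.3);chk("fin")
E
```

```text
4mm back [13.1  3.2 -5.4]
50.5083 [0.3 0.3 0.3]
ring 85 [0.47559625 0.07729925 0.14640524] r 0.128648160978747 phi 35.82296875109981
lev 90 [0.47460882 0.22007918 0.14624511] r 0.06378098621136799 phi -8.579410696114792
nozzle rim [0.558  0.1051 0.14  ] port [0.55701914 0.10610917]
```

View pics/fin.png

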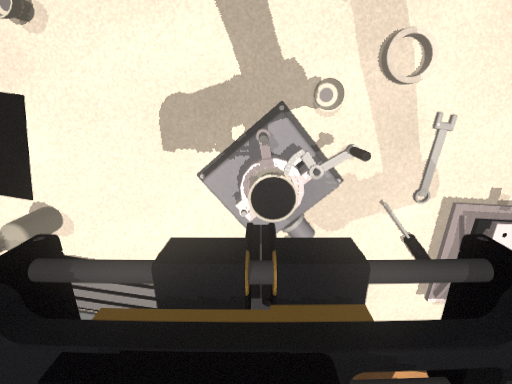

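The view shows the ring closed round the nozzle, the lever turned with its handle post at px (360,154), and the nozzle centred within about 1.4 mm. The lever post stayed near the end angle, past the toggle. I'll do one short confirming push to verify it sits on the hard stop, with force limited to 15 N.

```bash
python3 - <<'E'
from chk import *
P0=-8.6
p,q,t=LEV.pose(P0,.016,.22);manip.goto(p,q);p[2]=ZT;manip.movel(p,rate=.2);manip.dwell(.1)
F0=manip.get_obs()["contact_force"];log=[]
p,q,t=LEV.pose(P0,.005);manip.movel(p,q,rate=.06)
b=.003
while b>-.008 and manip.get_obs()["time_s"]<60:
    p,q,_=LEV.pose(P0,b);manip.movel(p,q,rate=.02);manip.dwell(.05)
    F=manip.get_obs()["contact_force"]-F0;f=-F[:2]@t
    log.append((round(b*1e3,1),round(float(f),1),round(float(np.linalg.norm(F)),1)))
    if f>15 or np.linalg.norm(F)>19: break
    b-=.0006
print(log)
p,q,_=LEV.pose(P0,.016);manip.movel(p,rate=.08);p[2]=.35;manip.movel(p,rate=.3);manip.dwell(.2);chk()
E
```

```text
[(3.0, 0.7, 1.1), (2.4, 0.7, 1.3), (1.8, 0.3, 0.6), (1.2, 1.4, 1.5), (0.6, 2.3, 2.8), (0.0, 3.5, 4.1), (-0.6, 6.6, 7.7), (-1.2, 6.3, 7.6), (-1.8, 7.0, 8.6), (-2.4, 8.6, 9.9), (-3.0, 9.1, 10.9), (-3.6, 10.1, 11.7), (-4.2, 10.6, 12.4), (-4.8, 12.1, 14.6), (-5.4, 13.4, 16.2), (-6.0, 14.0, 17.5), (-6.6, 15.3, 19.0)]
61.0917 [-0.7 -0.3  0.4]
lev 82 [0.47457707 0.22152726 0.14637908] r 0.06491328670023304 phi -9.383708637061517
nozzle rim [0.5572 0.1044 0.1396] port [0.55701914 0.10610917]
```

The force rises linearly from first contact with no yielding and the post doesn't move, so the lever is on its stop. I'm handing in.

```bash
python3 -c "
from bench import manip
print(manip.job_done())"
```

```text
the job is handed in; nothing more can be done
None
```

The job is handed in, but the hand-in returned no verdict: by my measurements the ring is drawn shut, a second push found the lever solid against its stop, the nozzle is centred within about 2 mm, and the arm is clear at about 61 s, though total tool force reached about 24.6 N just before the stop, close to the 25 N limit.

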